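# Seat the amplifier module in its test dock and lock it with the gate lever

### The arm

A 6-joint arm with a two-finger parallel gripper is mounted at the origin on the work surface. World frame = base frame: x ahead of the robot, y to its left, z up, the work surface at z = 0. Lengths are in m, angles in rad, forces in N, time in s.
With the tool pointing down it reaches from about 0.275 to 0.725 m from the base axis. Payload 5.6 kg.
Tool frame: the origin (TCP) lies between the finger pads; the fingertips stand 14 mm ahead of it and the grasp point (between the pads) lies 5 mm behind it; z points along the fingers, y is the direction in which the jaws open and shut (so a half turn about z gives the same grasp; the last joint's range is limited). The gripper opens to 85 mm and grips with 20 to 120 N. Pads are 22 mm wide; open, the fingers measure 114 mm over their backs; the gripper's body (76 mm by 85 mm) begins 54 mm behind the grasp point. The pads swing forward as they close: fully open they stand 13 mm farther back than shut.
Start: joints at [1.528, 0.255, 0.108, 0, -1.424, -0.285], TCP at [0.177, 0.521, 0.245] pointing down, gripper open.
Joint ranges: [-2.95, 2.95], [-1.21, 1.97], [-1.09, 1.5], [-2.87, 1.71], [-2.94, -0.07], [-3.05, 3.05]. Speed limits (rad/s): [2.57, 2.57, 3.14, 3.14, 3.14, 3.14].

### API

Orientations are given as a unit quaternion [w, x, y, z].
In Python, from rig import env, cams, hand_in gives the robot as it stands. The module is installed in compiled form; this text tells all that it offers.
- The arm moves only by the tool play_rows, never from a script. Its argument "moves" is a list of rows, each a list of 2 entries, a list of its own where there are three numbers: the shift along the tool's x, y, z in cm, then the turn, a rotation vector about the tool's x, y, z in degrees. In form: [[[tx, ty, tz], [wx, wy, wz]], ...]. A call has 1 to 8 rows; each row shifts and turns the commanded pose from where the row before left it, along the tool's axes as they then stand; what a row does not reach is not made up. A row lasts 1/8 s, in which the tool goes at most 62.5 mm and 10.7 degrees, less where a joint would pass 70% of its speed; a pose out of reach is approached as far as the arm can. A call is refused whole if a number of a shift passes 6.25 or a number of a turn 10.7, either way. A call with a gripper value outside its range is refused whole. "hand" is the finger opening in cm, from 0 to 8.54, set as the call begins (left out, the last holds). The fingers move at their own pace and stop on an object; "grip_force" is the grip in N (left out, the last holds). Time passes only in rows, so rows that do not move let the fingers close. It gives the time, the measured TCP pose, the force and the opening at its end, in the units of the state.
- env.observe(): the state, without advancing time (a new reading comes with each control period).
- cams.camera(name): name is "side" or "top" or "wrist"; returns a dict with "color" (384x512x3 uint8, red, green, blue), "intrinsics" (3x3 intrinsics, pixels), "k1" (the pictures are not rectified: a ray, as slopes to the right and down, at radius r is drawn at 1 + k1 r^2 times it, then the intrinsics apply), "R" (3x3) and "t" (3): a world point X has camera coordinates R X + t; the wrist camera has in their place "hand_eye" (4x4, takes a point from camera to tool coordinates, whose origin is the TCP and whose axes are the flange's). Camera axes: x right, y down, z forward; pixel columns grow to the right and rows downward; lengths in m; the calibration is good to about 2 mm. A picture is of the moment at which its call begins: read the wrist's pose just before it. There is no depth.
- hand_in(): hands the job in, once; it reports no verdict.
The state is a dict: "clock": time; "q": joint angles; "joint_vel": joint speeds; "joint_torque": joint torques, N m; "tcp_pos": TCP position; "tcp_rot": TCP orientation; "contact_force": force on the tool from outside, world axes, zero at the start; "torque": the same for the moment, N m; "width": finger opening in m.
Only numpy, scipy, OpenCV 4.12 (cv2) and the standard library are available. Lean on these libraries where they do the work, as an engineer would, in place of code of your own. Each camera call takes 0.05 s, during which the arm holds its last target. There are 200 camera calls.

### The job

Plug the amplifier module into the test dock: first slide it gently into its channel until it meets the contact block, then swing the gate lever by its handle through its quarter turn across the module's front until it comes to its dead stop, clamping the module. Press the lever home with about 12 N at the handle, never pushing lever or module with more than 18 N, and let go with the lever left tight against the module. Leave the other things on the bench where they are.

Things in the scene. Friction and masses are not known exactly. Their poses are not given: they have to be found in the camera images.
- dock: Dark steel base plate, 6 mm thick, screwed to the bench (x -105 to 195, y -90 to 110 mm), with two aluminium rails 8 mm thick (x 8 to 120 mm, tops 36 mm above the bench) forming a channel 79 mm wide. Origin: bench height, channel's centre line, at the gate line where the module's front nominally ends up. x: direction the module is pushed in; z up.
- channel_end (a point): Nominal stop, 120 mm in. Grey contact block there (76 mm wide, top 50 mm above bench) with a sprung brass contact pad facing the module: gives 8 N/mm over 2 mm, then solid. Its depth is reset each time and not measured: at first touch of the pad the module's front is anywhere from 8 mm before to 8 mm beyond the gate line, to be found by feel.
- module: Loose grey metal amplifier module, cooling fins on top, 120 (x) x 76 (y) x 40 (z) mm, 45 with fins, 0.28 to 0.46 kg. It stands in the channel on the base plate, its front 25 to 45 mm before the gate line at the start. Origin: centre of its underside; x runs along the channel inwards; it slides with 1 to 4 N.
- module_front (a point): Centre of the module's flat front face (the face to push), 20 mm above its underside, 26 mm above the bench. If left more than about 12 mm before the gate line it may block the lever.
- lever: Steel gate lever on a vertical pivot at dock x -18, y +62 mm. Origin: pivot axis at bench height; x along the bar to the handle. Bar 14 mm wide, 18 to 30 mm above the bench, ends 115 mm out. Starts open, along dock -x or up to 0.25 rad inwards; closes anticlockwise seen from above until it points along dock -y (within 0.2 rad), jammed on the seated module.
- lever_nub (a point): Axis of the round nub (radius 10 mm, 17 to 31 mm above the bench) on the bar's leading +y side, 60 mm out; it reaches 18 mm from the bar's centre line and bears on the module's front.
- lever_grip (a point): Upright black round handle, 18 mm diameter, 26 to 74 mm above the bench; this point is on its axis, 50 mm up, 110 mm from the pivot. Push it from the bar's -y side or pinch it from above. The lever moves stiffly (about 4.5 N here) and holds where left; once the module is on the pad the force here climbs by 2 to 3 N per mm, then steeply.
- screwdriver: Bystander: screwdriver lying on the bench. Origin under its middle.
- multimeter: Bystander: red hand-held meter, 150 x 75 x 34 mm, lying flat. Origin under its centre.
- spray_can: Bystander: upright spray can, 52 mm diameter, 150 mm tall. Origin under its centre.
- parts_tray: Bystander: grey divided parts tray 120 x 90 x 30 mm. Origin under its centre.
Things that resemble listed ones, but are neither listed nor needed, are in the scene too. Leave any orange or yellow look-alike of the module alone.

How it is judged:
By the outcome, as a careful person would: the job done as asked, in the order asked, and still so for the second after the job is handed in, with the robot touching nothing.
It also fails if it takes over 72 s, if anything falls off the work surface, if the arm or the gripper's body presses on something with over 40 N, if the wrist force passes 120 N, or if a joint passes its speed limit or range.

## Working session

There is one attempt and no reset: what is moved stays moved. The work goes in short steps, Python scripts to look and compute and a tool call to move; the robot and the scene stay as the last step left them, time stands still between calls to the robot, and variables do not carry over. Pictures are saved under pics/ and viewed, about 8 in all and at most 12, crops included, and the job is handed in when it is done.

Besides the shell and the picture viewer there is one more tool, called after "Emit:" as name([rows], argument=value, ...), one row to a line, values as JSON. play_rows: Moves the arm, as the interface text tells. Its arguments: {"type":"object","properties":{"moves":{"type":"array","items":{"type":"array"}},"hand":{"type":"number"},"grip_force":{"type":"number"}},"required":["moves"]}

```bash
mkdir -p pics
cat > h.py <<'E'
import numpy as np, cv2
from rig import env, cams
def cam(n):
    c=cams.camera(n); return c
def save(c,name): cv2.imwrite('pics/'+name,c['color'][:,:,::-1])
def ray(c,u,v,T=None):
    K=np.array(c['intrinsics']);d=np.array([(u-K[0,2])/K[0,0],(v-K[1,2])/K[1,1]])
    s=d.copy()
    for _ in range(30): s=d/(1+c['k1']*(s@s))
    r=np.array([s[0],s[1],1.])
    if T is None:
        R=np.array(c['R']);return -R.T@np.array(c['t']),R.T@r
    return T[:3,3],T[:3,:3]@r
def onz(c,u,v,z,T=None):
    o,d=ray(c,u,v,T); return o+d*(z-o[2])/d[2]
def proj(c,X):
    p=np.array(c['R'])@X+np.array(c['t']); s=p[:2]/p[2]; s=s*(1+c['k1']*(s@s)); K=np.array(c['intrinsics'])
    return K[0,0]*s[0]+K[0,2],K[1,1]*s[1]+K[1,2]
E
python3 - <<'E'
from h import *
print(env.observe())
a=cam('top');b=cam('side')
np.save('top.npy',a,allow_pickle=True);np.save('side.npy',b,allow_pickle=True)
save(a,'top.png');save(b,'side.png')
for c in(a,b):print(c['intrinsics'],c['k1'],c['R'],c['t'])
E
```

```text
{'clock': 0.0, 'q': array([ 1.52759482e+00,  2.55722660e-01,  1.07012131e-01, -4.74030682e-04,
       -1.42389060e+00, -2.84626856e-01]), 'joint_vel': array([-5.60502684e-04, -2.69695276e-04, -1.87364216e-03,  8.76504996e-04,
        1.58016374e-03,  4.55268914e-05]), 'joint_torque': array([-3.91909334e-04, -3.86628520e+01,  2.37940997e+01,  5.36517173e+00,
       -6.24869659e-03,  5.43050234e-06]), 'tcp_pos': array([0.1768722 , 0.52029222, 0.24441171]), 'tcp_rot': array([ 9.24063284e-04,  9.86589997e-01, -1.63215530e-01, -1.24058300e-04]), 'contact_force': array([-0.38647701, -0.3170591 , -0.2738738 ]), 'torque': array([ 0.01871924, -0.03974646,  0.04694811]), 'width': 0.08548701431502938}
[[480.89846386   0.         246.88738708]
 [  0.         480.89846386 195.32492093]
 [  0.           0.           1.        ]] -0.003201215327526262 [[ 0.02426259 -0.99944277  0.02292308]
 [-0.99615713 -0.02610037 -0.08360467]
 [ 0.08415638 -0.02080652 -0.99623531]] [-0.02377737  0.5617345   1.27115651]
[[458.43269117   0.         262.91696912]
 [  0.         458.43269117 189.10117298]
 [  0.           0.           1.        ]] -0.009197354722115643 [[ 0.84007631 -0.54230144  0.01345167]
 [-0.38439758 -0.61259904 -0.69062357]
 [ 0.38276663  0.57500571 -0.7230893 ]] [-0.45465189  0.27701402  1.10499568]
```

View pics/top.png

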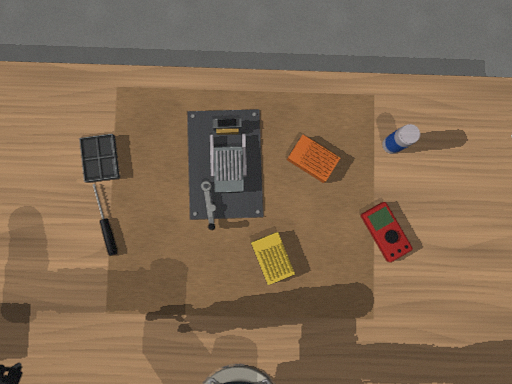

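View pics/side.png

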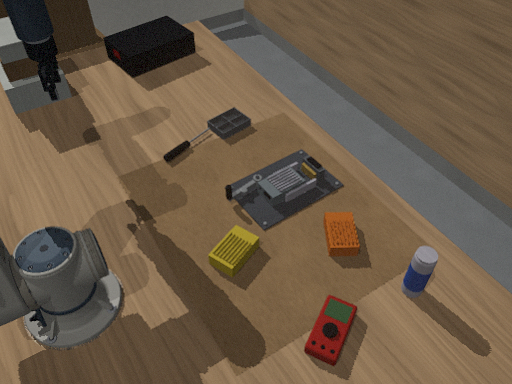

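The top view shows three module-like things: grey at (229,168) in the dock's channel, orange at (315,158) and yellow at (273,258). The grey one is the module. The lever's pivot is near (206,186) and its black handle near (211,227). I'll check these in a close crop and compute the dock frame.

Run:
```python
from h import *
c=np.load('top.npy',allow_pickle=True).item()
im=c['color'][:,:,::-1].copy()
cv2.imwrite('pics/crop.png',cv2.resize(im[100:240,170:280],None,fx=5,fy=5,interpolation=cv2.INTER_CUBIC)[:, :][:600+100].copy()[0:700])
x=cv2.resize(im[104:236,176:276],None,fx=4.5,fy=4.5,interpolation=cv2.INTER_CUBIC);cv2.imwrite('pics/crop.png',x)
hsv=cv2.cvtColor(im,cv2.COLOR_BGR2HSV)
m=((hsv[...,1]<75)&(im.max(2)<150)).astype(np.uint8)
m[:100]=0;m[225:]=0;m[:,:165]=0;m[:,280:]=0
m=cv2.morphologyEx(m,cv2.MORPH_CLOSE,np.ones((9,9)))
m=cv2.morphologyEx(m,cv2.MORPH_OPEN,np.ones((25,25)))
k=max(cv2.findContours(m,0,2)[0],key=cv2.contourArea)
ap=cv2.boxPoints(cv2.minAreaRect(k));print(ap)
P=np.array([onz(c,u,v,.006) for u,v in ap]);print(P, [np.linalg.norm(P[i]-P[i-1]) for i in range(4)])
```

```text
[[186.67479 110.66647]
 [259.997   108.87814]
 [262.63733 217.1308 ]
 [189.3151  218.91913]]
[[ 0.79398243  0.16209465  0.006     ]
 [ 0.80517117 -0.04049051  0.006     ]
 [ 0.50524299 -0.05427752  0.006     ]
 [ 0.49538893  0.14456443  0.006     ]] [np.float64(0.29910765242328774), np.float64(0.20289390554424078), np.float64(0.3002448922809232), np.float64(0.19908597070618572)]
```

View pics/crop.png

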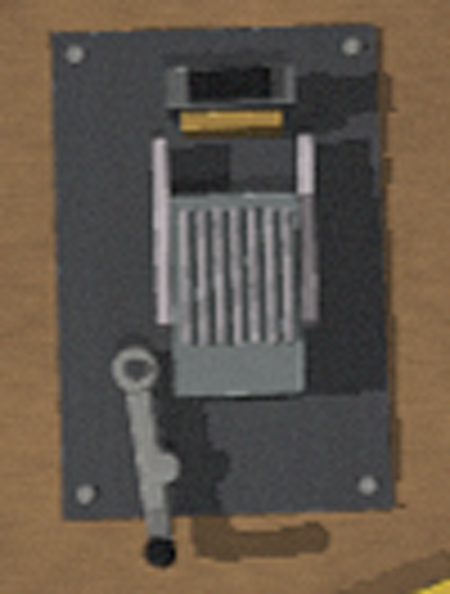

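The crop confirms it: grey finned module in the rails, lever ring at crop (135,368), nub (163,467), handle (160,550). The module's front edge is at crop y=396, and the plate size comes out at 300x200.

```bash
cat >> h.py <<'E'
C=np.array([.6055,.0406]);YAW=.052
Rd=np.array([[np.cos(YAW),-np.sin(YAW)],[np.sin(YAW),np.cos(YAW)]])
def d2w(p): return C+Rd@np.array(p)
def w2d(p): return Rd.T@(np.array(p)[:2]-C)
def st():
    from scipy.spatial.transform import Rotation as Ro
    o=env.observe();w,x,y,z=o['tcp_rot'];R=Ro.from_quat([x,y,z,w]).as_matrix();return o,R
def to(target,yaw):  # world xyz, tool-x yaw relative to dock -> shift in tool cm, turn about z deg
    o,R=st();d=R.T@(np.array(target)-o['tcp_pos'])*100
    cur=np.arctan2(R[1,0],R[0,0]);t=np.degrees(YAW+yaw-cur)
    print('pos',o['tcp_pos'].round(4),'dock mm',(w2d(o['tcp_pos'])*1000).round(1),'F',o['contact_force'].round(1),'shift cm',d.round(2),'turn z',-round((t+180)%360-180,1),'toolz',R[:,2].round(4),'t',o['clock'],'q',o['q'].round(2))
E
python3 - <<'E'
from h import *
c=np.load('top.npy',allow_pickle=True).item();s=np.load('side.npy',allow_pickle=True).item()
f=lambda a,b:(176+a/4.5-.4,104+b/4.5-.4)
for n,p,z in[('pl1',(52,33),.006),('pl2',(376,25),.006),('pl3',(392,508),.006),('pl4',(64,520),.006),('front',(239,396),.046),('frontL',(174,397),.046),('frontR',(304,393),.046),('pivot',(135,370),.03),('nub',(163,467),.031),('handle',(160,550),.074),('padL',(180,131),.04),('railL',(158,322),.036),('railR',(310,320),.036),('railRt',(305,135),.036),('railLt',(159,138),.036)]:
    X=onz(c,*f(*p),z);print(n,(w2d(X)*1000).round(1),X.round(4))
# side check: project handle, pivot
H=onz(c,*f(160,550),.074);print(proj(s,H),proj(s,onz(c,*f(135,370),.03)))
to([*d2w([-.075,0]),.245],0)
E
```

```text
pl1 [193.8 110.2] [0.7933 0.1607 0.006 ]
pl2 [194.5 -89. ] [ 0.8043 -0.0382  0.006 ]
pl3 [-103.3  -89.8] [ 0.507  -0.0544  0.006 ]
pl4 [-105.2  108.2] [0.4948 0.1432 0.006 ]
front [-36.6   0.5] [0.5689 0.0392 0.046 ]
frontL [-36.2  38.7] [0.5673 0.0773 0.046 ]
frontR [-35.8 -37.8] [0.5717 0.001  0.046 ]
pivot [-18.   62.2] [0.5843 0.1018 0.03  ]
nub [-76.3  46.7] [0.5268 0.0833 0.031 ]
handle [-126.3   47.4] [0.4769 0.0814 0.074 ]
padL [123.5  31.8] [0.7272 0.0788 0.04  ]
railL [ 9.6 47.6] [0.6127 0.0886 0.036 ]
railR [  8.6 -42.7] [ 0.6163 -0.0016  0.036 ]
railRt [120.3 -42.7] [0.7278 0.0042 0.036 ]
railLt [120.4  44.6] [0.7235 0.0914 0.036 ]
(np.float64(228.14033133682608), np.float64(186.50723852996092)) (np.float64(256.6739771016943), np.float64(178.8166721843534))
pos [0.1769 0.5203 0.2445] dock mm [-403.1  501.4] F [-0.2  0.9  0. ] shift cm [4.906e+01 3.440e+01 1.000e-02] turn z -21.8 toolz [-4.0e-04 -1.7e-03 -1.0e+00] t 0.1 q [ 1.53  0.26  0.11 -0.   -1.42 -0.28]
```

Emit:
play_rows([
  [[0,0,0],[0,0,-7.3]],
  [[0,0,0],[0,0,-7.3]],
  [[0,0,0],[0,0,-7.2]],
  [[1,1.5,0],[0,0,0]],
  [[2,3,0],[0,0,0]],
  [[2.5,4,0],[0,0,0]],
  [[2.5,4,0],[0,0,0]],
  [[2.5,4,0],[0,0,0]],
], hand=0, grip_force=30)

```text
clock: 1.1
tcp_pos: [0.2914, 0.3592, 0.2452]
tcp_rot: [0.0, 1.0, 0.025, -0.0]
contact_force: [0.8, 1.5, 0.4]
width: 0.0002
```

Emit:
play_rows([
  [[2.5,4,0],[0,0,0]],
  [[2.5,4,0],[0,0,0]],
  [[2.5,4,0],[0,0,0]],
  [[2.5,4,0],[0,0,0]],
  [[2.5,4,0],[0,0,0]],
  [[2.5,4,0],[0,0,0]],
  [[2.5,3,0],[0,0,0]],
  [[1.2,1.5,0],[0,0,0]],
])

```text
clock: 2.1
tcp_pos: [0.4927, 0.0842, 0.2449]
tcp_rot: [0.0, 1.0, 0.024, -0.0]
contact_force: [0.1, -0.3, -0.4]
width: 0.0001
```

Run:
```python
from h import *
to([*d2w([-.075,0]),.036],0)
```

```text
pos [0.4927 0.0842 0.2449] dock mm [-110.4   49.4] F [ 0.1 -0.3 -0.4] shift cm [ 3.57  4.92 20.89] turn z -0.2 toolz [-7.e-04 -5.e-04 -1.e+00] t 2.1 q [ 0.48  0.16 -0.02  0.   -1.4   1.14]
```

Emit:
play_rows([
  [[1.8,2.5,0],[0,0,0]],
  [[1.8,2.4,0],[0,0,0]],
  [[0,0,4],[0,0,0]],
  [[0,0,4],[0,0,0]],
  [[0,0,4],[0,0,0]],
  [[0,0,3],[0,0,0]],
  [[0,0,2],[0,0,0]],
  [[0,0,0],[0,0,0]],
])

```text
clock: 3.1
tcp_pos: [0.5292, 0.0386, 0.0739]
tcp_rot: [0.001, 1.0, 0.025, -0.002]
contact_force: [-0.6, 0.6, -0.1]
width: 0.0
```

Run:
```python
from h import *
from scipy.spatial.transform import Rotation
to([*d2w([-.075,0]),.030],0)
c=cam('side');im=c['color'][100:240,170:350,::-1]
cv2.imwrite('pics/s2.png',cv2.resize(im,None,fx=4,fy=4,interpolation=cv2.INTER_CUBIC))
```

```text
pos [0.5292 0.0386 0.0739] dock mm [-76.3   2. ] F [-0.6  0.6 -0.1] shift cm [0.14 0.2  4.39] turn z -0.1 toolz [-0.0038 -0.0012 -1.    ] t 3.1 q [ 0.37  0.34 -0.24 -0.   -1.    1.25]
```

View pics/s2.png

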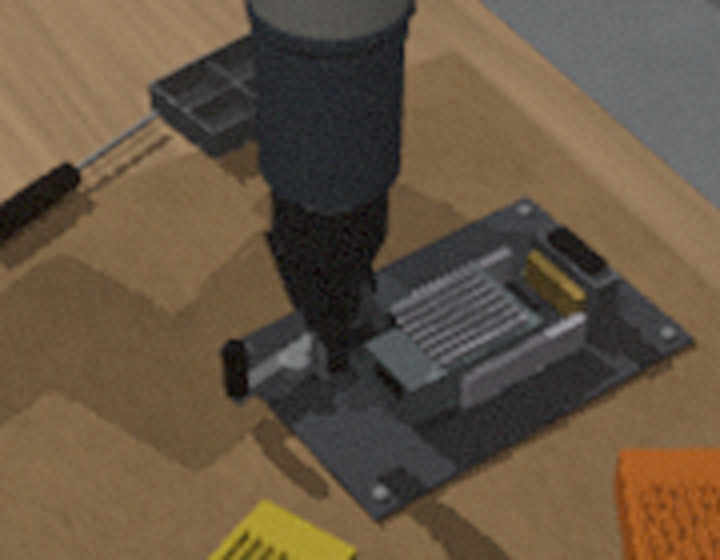

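The fingers are just before the module's front, clear of the lever (handle at (235,368), module front at (405,375)). I'll go down and approach.

Emit:
play_rows([
  [[0.1,0.2,2],[0,0,0]],
  [[0,0,1.5],[0,0,0]],
  [[0,0,0.8],[0,0,0]],
  [[0,0,0],[0,0,0]],
  [[0.7,0,0],[0,0,0]],
  [[0.7,0,0],[0,0,0]],
  [[0.5,0,0],[0,0,0]],
  [[0,0,0],[0,0,0]],
])

```text
clock: 4.15
tcp_pos: [0.5514, 0.0388, 0.0323]
tcp_rot: [-0.0, 1.0, 0.026, 0.0]
contact_force: [-0.0, -0.7, 0.6]
width: 0.0003
```

Emit:
play_rows([
  [[0.1,0,0],[0,0,0]],
  [[0.2,0,0],[0,0,0]],
  [[0.2,0,0],[0,0,0]],
  [[0.2,0,0],[0,0,0]],
  [[0.2,0,0],[0,0,0]],
  [[0.2,0,0],[0,0,0]],
  [[0.2,0,0],[0,0,0]],
  [[0.2,0,0],[0,0,0]],
])

```text
clock: 5.15
tcp_pos: [0.5657, 0.0395, 0.0321]
tcp_rot: [0.0, 1.0, 0.026, -0.0]
contact_force: [-2.8, 0.5, 0.9]
width: 0.0
```

Run:
```python
from h import *
to([*d2w([-.011,0]),.030],0)
```

```text
pos [0.5657 0.0395 0.0321] dock mm [-39.8   0.9] F [-2.8  0.5  0.9] shift cm [2.88 0.09 0.21] turn z 0.0 toolz [-7.e-04 -1.e-04 -1.e+00] t 5.15 q [ 0.35  0.44 -0.19 -0.   -0.93  1.28]
```

Emit:
play_rows([
  [[0.2,0,0],[0,0,0]],
  [[0.2,0,0],[0,0,0]],
  [[0.2,0,0],[0,0,0]],
  [[0.2,0,0],[0,0,0]],
  [[0.2,0,0],[0,0,0]],
  [[0.2,0,0],[0,0,0]],
  [[0.2,0,0],[0,0,0]],
  [[0.1,0,0],[0,0,0]],
])

```text
clock: 6.15
tcp_pos: [0.581, 0.0403, 0.0323]
tcp_rot: [-0.0, 1.0, 0.026, 0.0]
contact_force: [-2.4, 0.0, -1.0]
width: -0.0
```

Emit:
play_rows([
  [[0.05,0,0],[0,0,0]],
  [[0.05,0,0],[0,0,0]],
  [[0.05,0,0],[0,0,0]],
  [[0.05,0,0],[0,0,0]],
])

```text
clock: 6.65
tcp_pos: [0.5829, 0.0404, 0.0323]
tcp_rot: [0.0, 1.0, 0.026, 0.0]
contact_force: [-0.6, -0.5, -0.4]
width: 0.0001
```

Emit:
play_rows([
  [[0.05,0,0],[0,0,0]],
  [[0.05,0,0],[0,0,0]],
])

```text
clock: 6.9
tcp_pos: [0.5839, 0.0405, 0.0323]
tcp_rot: [-0.0, 1.0, 0.026, 0.0]
contact_force: [-1.3, -0.2, -0.7]
width: 0.0002
```

Emit:
play_rows([
  [[0.05,0,0],[0,0,0]],
  [[0.05,0,0],[0,0,0]],
  [[0.04,0,0],[0,0,0]],
])

```text
clock: 7.28
tcp_pos: [0.5853, 0.0405, 0.0323]
tcp_rot: [0.0, 1.0, 0.026, -0.0]
contact_force: [-1.0, -0.9, 0.4]
width: 0.0001
```

Emit:
play_rows([
  [[0.05,0,0],[0,0,0]],
  [[0.05,0,0],[0,0,0]],
  [[0.04,0,0],[0,0,0]],
])

```text
clock: 7.65
tcp_pos: [0.5867, 0.0406, 0.0323]
tcp_rot: [0.0, 1.0, 0.026, -0.0]
contact_force: [-1.5, -0.2, -0.4]
width: -0.0
```

Emit:
play_rows([
  [[0.05,0,0],[0,0,0]],
  [[0.05,0,0],[0,0,0]],
  [[0.04,0,0],[0,0,0]],
])

```text
clock: 8.02
tcp_pos: [0.5881, 0.0407, 0.0323]
tcp_rot: [0.0, 1.0, 0.026, -0.0]
contact_force: [-1.2, 0.5, -1.2]
width: 0.0001
```

Emit:
play_rows([
  [[0.05,0,0],[0,0,0]],
  [[0.05,0,0],[0,0,0]],
  [[0.04,0,0],[0,0,0]],
])

```text
clock: 8.4
tcp_pos: [0.5895, 0.0408, 0.0323]
tcp_rot: [0.0, 1.0, 0.026, 0.0]
contact_force: [-0.6, -0.3, -0.6]
width: -0.0002
```

Emit:
play_rows([
  [[0.05,0,0],[0,0,0]],
  [[0.05,0,0],[0,0,0]],
  [[0.04,0,0],[0,0,0]],
])

```text
clock: 8.78
tcp_pos: [0.5909, 0.0408, 0.0323]
tcp_rot: [0.0, 1.0, 0.026, -0.0]
contact_force: [-1.2, -0.8, -0.4]
width: -0.0001
```

Emit:
play_rows([
  [[0.05,0,0],[0,0,0]],
  [[0.05,0,0],[0,0,0]],
  [[0.04,0,0],[0,0,0]],
])

```text
clock: 9.15
tcp_pos: [0.5923, 0.0409, 0.0323]
tcp_rot: [-0.0, 1.0, 0.026, 0.0]
contact_force: [-1.9, 0.4, -0.7]
width: 0.0001
```

Emit:
play_rows([
  [[0.05,0,0],[0,0,0]],
  [[0.05,0,0],[0,0,0]],
  [[0.04,0,0],[0,0,0]],
])

```text
clock: 9.52
tcp_pos: [0.5937, 0.041, 0.0323]
tcp_rot: [0.0, 1.0, 0.026, 0.0]
contact_force: [-1.7, -0.3, 0.7]
width: -0.0002
```

Emit:
play_rows([
  [[0.05,0,0],[0,0,0]],
  [[0.05,0,0],[0,0,0]],
  [[0.04,0,0],[0,0,0]],
])

```text
clock: 9.9
tcp_pos: [0.5951, 0.0411, 0.0323]
tcp_rot: [-0.0, 1.0, 0.026, 0.0]
contact_force: [-1.2, 0.3, -0.3]
width: -0.0002
```

Run:
```python
from h import *
to([*d2w([-.011,0]),.030],0)
im=cam('top')['color'][104:236,176:276,::-1]
cv2.imwrite('pics/t2.png',cv2.resize(im,None,fx=4.5,fy=4.5,interpolation=cv2.INTER_CUBIC))
```

```text
pos [0.5951 0.0411 0.0323] dock mm [-10.3   1. ] F [-1.2  0.3 -0.3] shift cm [-0.07  0.1   0.23] turn z 0.0 toolz [ 0.  0. -1.] t 9.9 q [ 0.33  0.49 -0.11 -0.   -0.97  1.29]
```

View pics/t2.png

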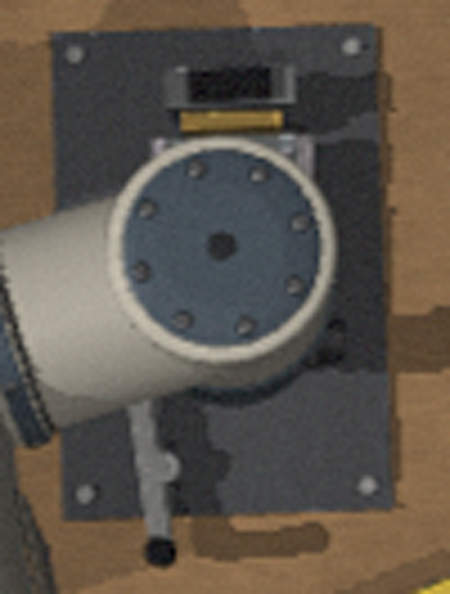

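The module has moved with the tool: its rear edge (crop y≈136) is within a few mm of the brass pad (y≈131). I'll carry on in small steps.

Emit:
play_rows([
  [[0.05,0,0],[0,0,0]],
  [[0.05,0,0],[0,0,0]],
  [[0,0,0],[0,0,0]],
])

```text
clock: 10.32
tcp_pos: [0.5962, 0.0411, 0.0323]
tcp_rot: [-0.0, 1.0, 0.026, 0.0]
contact_force: [-1.9, 0.2, 0.1]
width: -0.0
```

Emit:
play_rows([
  [[0.05,0,0],[0,0,0]],
  [[0.05,0,0],[0,0,0]],
  [[0,0,0],[0,0,0]],
])

```text
clock: 10.7
tcp_pos: [0.5972, 0.0412, 0.0323]
tcp_rot: [-0.0, 1.0, 0.026, 0.0]
contact_force: [-2.3, 0.2, -0.1]
width: 0.0001
```

Emit:
play_rows([
  [[0.05,0,0],[0,0,0]],
  [[0.05,0,0],[0,0,0]],
  [[0,0,0],[0,0,0]],
])

```text
clock: 11.08
tcp_pos: [0.5982, 0.0412, 0.0323]
tcp_rot: [0.0, 1.0, 0.026, 0.0]
contact_force: [-1.9, -0.2, 0.7]
width: 0.0005
```

Emit:
play_rows([
  [[0.05,0,0],[0,0,0]],
  [[0.05,0,0],[0,0,0]],
  [[0,0,0],[0,0,0]],
])

```text
clock: 11.45
tcp_pos: [0.5992, 0.0413, 0.0323]
tcp_rot: [-0.0, 1.0, 0.026, 0.0]
contact_force: [-1.6, -0.3, 0.0]
width: 0.0003
```

Emit:
play_rows([
  [[0.05,0,0],[0,0,0]],
  [[0.05,0,0],[0,0,0]],
  [[0,0,0],[0,0,0]],
])

```text
clock: 11.82
tcp_pos: [0.6002, 0.0413, 0.0323]
tcp_rot: [0.0, 1.0, 0.026, 0.0]
contact_force: [-2.3, -0.0, 0.3]
width: 0.0001
```

Emit:
play_rows([
  [[0.05,0,0],[0,0,0]],
  [[0.05,0,0],[0,0,0]],
  [[0,0,0],[0,0,0]],
])

```text
clock: 12.2
tcp_pos: [0.6012, 0.0414, 0.0323]
tcp_rot: [0.0, 1.0, 0.026, 0.0]
contact_force: [-2.2, 0.2, 0.5]
width: 0.0002
```

Emit:
play_rows([
  [[0.05,0,0],[0,0,0]],
  [[0.05,0,0],[0,0,0]],
  [[0,0,0],[0,0,0]],
])

```text
clock: 12.58
tcp_pos: [0.6016, 0.0413, 0.0323]
tcp_rot: [0.0, 1.0, 0.026, -0.0]
contact_force: [-5.4, 0.2, 3.1]
width: 0.0002
```

Emit:
play_rows([
  [[0.05,0,0],[0,0,0]],
  [[0,0,0],[0,0,0]],
])

```text
clock: 12.82
tcp_pos: [0.6018, 0.0413, 0.0323]
tcp_rot: [0.0, 1.0, 0.026, -0.001]
contact_force: [-5.9, -0.6, 3.3]
width: -0.0004
```

Pad contact found: the force went from 2 to about 6 N while the arm advanced only 0.6 mm. I'll back off, raise, and turn for the lever.

Emit:
play_rows([
  [[-0.2,0,0],[0,0,0]],
  [[-0.8,0,0],[0,0,0]],
  [[-2,0,0],[0,0,0]],
  [[-1,0,-2],[0,0,0]],
  [[0,0,-4],[0,0,0]],
  [[0,0,-4],[0,0,0]],
  [[0,0,-2],[0,0,0]],
  [[0,0,0],[0,0,0]],
])

```text
clock: 13.82
tcp_pos: [0.5638, 0.0397, 0.1543]
tcp_rot: [-0.001, 1.0, 0.026, 0.003]
contact_force: [0.0, 0.4, -0.8]
width: 0.0001
```

Emit:
play_rows([
  [[0,0,0],[0,0,10.2]],
  [[0,0,0],[0,0,10.3]],
  [[0,0,0],[0,0,10.2]],
  [[0,0,0],[0,0,10.3]],
  [[0,0,0],[0,0,10.2]],
  [[0,0,0],[0,0,10.3]],
  [[0,0,0],[0,0,10.2]],
  [[0,0,0],[0,0,10.3]],
])

```text
clock: 14.82
tcp_pos: [0.562, 0.0393, 0.1508]
tcp_rot: [0.001, 0.77, -0.638, -0.001]
contact_force: [0.1, -0.4, -0.2]
width: 0.0004
```

Run:
```python
from h import *
to([*d2w([-.1319,.087]),.052],-np.radians(82))
im=cam('top')['color'][104:236,176:276,::-1]
cv2.imwrite('pics/t3.png',cv2.resize(im,None,fx=4.5,fy=4.5,interpolation=cv2.INTER_CUBIC))
```

```text
pos [0.562  0.0393 0.1508] dock mm [-43.5   1. ] F [ 0.1 -0.4 -0.2] shift cm [-9.71  7.6   9.89] turn z -0.3 toolz [-1.6e-03 -2.0e-04 -1.0e+00] t 14.825 q [ 0.35  0.33 -0.03 -0.   -1.21 -0.16]
```

Emit:
play_rows([
  [[-2,1.6,0],[0,0,0]],
  [[-3,2.4,0],[0,0,0]],
  [[-3,2.4,0],[0,0,0]],
  [[-1.7,1.2,0],[0,0,0]],
  [[0,0,4],[0,0,0]],
  [[0,0,4],[0,0,0]],
  [[0,0,1.9],[0,0,0]],
  [[0,0,0],[0,0,0]],
])

```text
clock: 15.88
tcp_pos: [0.468, 0.1192, 0.0513]
tcp_rot: [0.002, 0.772, -0.635, -0.001]
contact_force: [-0.2, -0.1, 0.7]
width: -0.0001
```

Run:
```python
from h import *
to([*d2w([-.1289,.067]),.052],-np.radians(82))
c=cam('side');im=c['color'][100:240,170:350,::-1]
cv2.imwrite('pics/s3.png',cv2.resize(im,None,fx=4,fy=4,interpolation=cv2.INTER_CUBIC))
```

```text
pos [0.468  0.1192 0.0513] dock mm [-133.3   85.7] F [-0.2 -0.1  0.7] shift cm [ 1.91 -0.17 -0.06] turn z 0.2 toolz [-0.0039 -0.0022 -1.    ] t 15.875 q [ 0.57  0.28 -0.39 -0.   -0.91 -0.38]
```

View pics/s3.png

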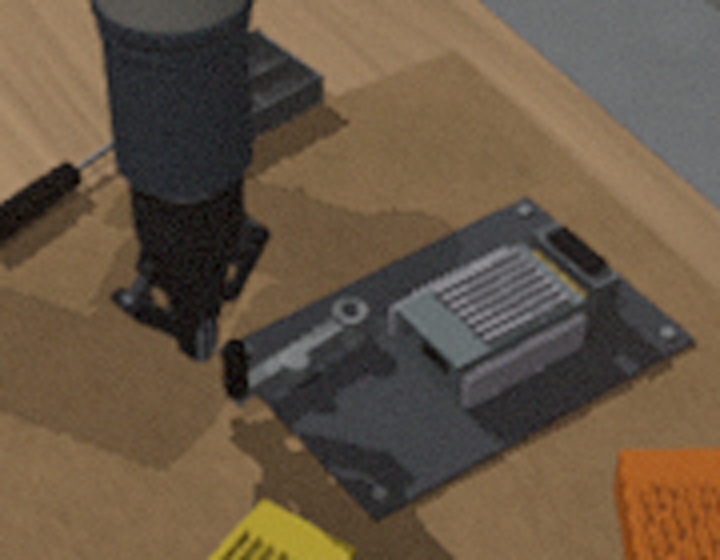

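The module is seated and the fingers (200,345) are behind the handle (235,368). I'll approach to contact.

Emit:
play_rows([
  [[0.6,-0.2,0],[0,0,0]],
  [[0.6,0,0],[0,0,0]],
  [[0.3,0,0],[0,0,0]],
  [[0.1,0,0],[0,0,0]],
  [[0.1,0,0],[0,0,0]],
  [[0,0,0],[0,0,0]],
])

```text
clock: 16.68
tcp_pos: [0.4747, 0.1037, 0.0533]
tcp_rot: [-0.0, 0.772, -0.636, 0.0]
contact_force: [0.4, -0.9, -0.2]
width: -0.0003
```

Emit:
play_rows([
  [[0.1,0,0],[0,0,0]],
  [[0.1,0,0],[0,0,0]],
  [[0.1,0,0],[0,0,0]],
])

```text
clock: 17.05
tcp_pos: [0.4752, 0.1014, 0.0533]
tcp_rot: [-0.001, 0.772, -0.636, -0.0]
contact_force: [-1.9, 5.1, 1.5]
width: -0.0001
```

Emit:
play_rows([
  [[0.385,0.063,0],[0,0,-2]],
  [[0.385,0.063,0],[0,0,-2]],
  [[0.385,0.063,0],[0,0,-2]],
  [[0.385,0.063,0],[0,0,-2]],
])

```text
clock: 17.55
tcp_pos: [0.4763, 0.0858, 0.0532]
tcp_rot: [-0.0, 0.814, -0.58, -0.0]
contact_force: [-2.5, 3.8, 1.6]
width: -0.0002
```

```bash
cat >> h.py <<'E'
def lev():
    o,R=st();t=R[:2,0];e=R[:2,1];F=o['contact_force'];h=o['tcp_pos'][:2]+.020*t
    v=w2d(h)-np.array([-.018,.062])
    print('t',o['clock'],'handle est r mm',round(np.hypot(*v)*1000,1),'inward angle deg',round(np.degrees(np.arctan2(v[1],v[0]))%360-180,1),'face tangent deg',round(np.degrees(np.arctan2(t[1],t[0])-YAW)+90,1),'Ft,Fr,Fz',round(F[:2]@t,1),round(F[:2]@e,1),F[2].round(1),'z',o['tcp_pos'][2].round(4))
E
python3 -c "
from h import *
lev()"
```

```text
t 17.55 handle est r mm 107.2 inward angle deg 15.9 face tangent deg 16.1 Ft,Fr,Fz -4.4 1.1 1.6 z 0.0532
```

Emit:
play_rows([
  [[0.58,0.18,0],[0,0,-3]],
  [[0.77,0.21,0],[0,0,-4]],
  [[0.77,0.16,0],[0,0,-4]],
  [[0.77,0.11,0],[0,0,-4]],
  [[0.77,0.11,0],[0,0,-4]],
  [[0.77,0.11,0],[0,0,-4]],
])

```text
clock: 18.3
tcp_pos: [0.4904, 0.0435, 0.0535]
tcp_rot: [-0.001, 0.914, -0.406, 0.0]
contact_force: [-0.2, 6.1, 0.4]
width: 0.0001
```

```bash
python3 -c "
from h import *
lev()"
```

```text
t 18.3 handle est r mm 108.6 inward angle deg 39.2 face tangent deg 39.2 Ft,Fr,Fz -4.7 -3.9 0.4 z 0.0535
```

Emit:
play_rows([
  [[0.77,0.11,0],[0,0,-4]],
  [[0.77,0.11,0],[0,0,-4]],
  [[0.77,0.11,0],[0,0,-4]],
  [[0.77,0.11,0],[0,0,-4]],
  [[0.77,0.11,0],[0,0,-4]],
  [[0.77,0.11,0],[0,0,-4]],
])

```text
clock: 19.05
tcp_pos: [0.5214, 0.0097, 0.0532]
tcp_rot: [-0.0, 0.978, -0.207, -0.001]
contact_force: [-2.7, 4.4, 2.3]
width: -0.0005
```

```bash
python3 -c "
from h import *
lev()"
```

```text
t 19.05 handle est r mm 109.4 inward angle deg 63.0 face tangent deg 63.2 Ft,Fr,Fz -4.3 -2.9 2.3 z 0.0532
```

Emit:
play_rows([
  [[0.58,0.085,0],[0,0,-3]],
  [[0.58,0.085,0],[0,0,-3]],
  [[0.58,0.085,0],[0,0,-3]],
  [[0.385,0.06,0],[0,0,-2]],
  [[0.385,0.06,0],[0,0,-2]],
  [[0.19,0.03,0],[0,0,-1]],
])

```text
clock: 19.8
tcp_pos: [0.5453, -0.0031, 0.053]
tcp_rot: [0.0, 0.996, -0.087, -0.001]
contact_force: [-4.1, 2.3, 2.5]
width: -0.0001
```

```bash
python3 -c "
from h import *
lev()"
```

```text
t 19.8 handle est r mm 109.9 inward angle deg 76.9 face tangent deg 77.1 Ft,Fr,Fz -4.4 -1.6 2.5 z 0.053
```

Emit:
play_rows([
  [[0.385,0.06,0],[0,0,-2]],
  [[0.385,0.06,0],[0,0,-2]],
  [[0.29,0.045,0],[0,0,-1.5]],
  [[0.19,0.03,0],[0,0,-1]],
  [[0.19,0.03,0],[0,0,-1]],
  [[0.19,0.03,0],[0,0,-1]],
])

```text
clock: 20.55
tcp_pos: [0.5616, -0.008, 0.0531]
tcp_rot: [0.0, 1.0, -0.013, -0.001]
contact_force: [-5.6, -2.7, 1.7]
width: -0.0001
```

Emit:
play_rows([
  [[0.1,0.015,0],[0,0,-0.5]],
  [[0.1,0.015,0],[0,0,-0.5]],
  [[0.1,0.015,0],[0,0,-0.5]],
])

```text
clock: 20.92
tcp_pos: [0.5645, -0.0086, 0.053]
tcp_rot: [0.001, 1.0, 0.0, -0.001]
contact_force: [-5.4, -1.8, 1.4]
width: 0.0001
```

```bash
python3 -c "
from h import *
lev()"
```

```text
t 20.925 handle est r mm 110.1 inward angle deg 87.1 face tangent deg 87.1 Ft,Fr,Fz -5.4 1.8 1.4 z 0.053
```

Emit:
play_rows([
  [[0.1,0.015,0],[0,0,-0.5]],
  [[0.1,0.015,0],[0,0,-0.5]],
  [[0.1,0.015,0],[0,0,-0.5]],
])

```text
clock: 21.3
tcp_pos: [0.5676, -0.0091, 0.0531]
tcp_rot: [0.001, 1.0, 0.013, -0.001]
contact_force: [-5.3, -2.7, 2.3]
width: -0.0001
```

Emit:
play_rows([
  [[0.1,0.015,0],[0,0,-0.5]],
  [[0.1,0.015,0],[0,0,-0.5]],
  [[0.1,0.015,0],[0,0,-0.5]],
])

```text
clock: 21.68
tcp_pos: [0.5706, -0.0095, 0.053]
tcp_rot: [0.001, 1.0, 0.026, -0.001]
contact_force: [-4.7, -3.4, 2.2]
width: -0.0003
```

Emit:
play_rows([
  [[0.1,0.01,0],[0,0,-0.5]],
  [[0.1,0.01,0],[0,0,-0.5]],
  [[0.1,0.01,0],[0,0,-0.5]],
])

```text
clock: 22.05
tcp_pos: [0.5736, -0.0098, 0.053]
tcp_rot: [0.001, 0.999, 0.04, -0.001]
contact_force: [-5.0, -3.3, 1.7]
width: 0.0001
```

Emit:
play_rows([
  [[0.1,0.01,0],[0,0,-0.5]],
  [[0.1,0.01,0],[0,0,-0.5]],
])

```text
clock: 22.3
tcp_pos: [0.5755, -0.0099, 0.053]
tcp_rot: [0.001, 0.999, 0.048, -0.001]
contact_force: [-5.3, -4.6, 2.4]
width: 0.0001
```

Emit:
play_rows([
  [[0.1,0.03,0],[0,0,-0.5]],
  [[0.1,0.03,0],[0,0,-0.5]],
])

```text
clock: 22.55
tcp_pos: [0.5776, -0.0101, 0.053]
tcp_rot: [0.001, 0.998, 0.057, -0.001]
contact_force: [-4.4, -3.4, 1.2]
width: -0.0003
```

```bash
python3 -c "
from h import *
lev()"
```

```text
t 22.55 handle est r mm 110.2 inward angle deg 93.9 face tangent deg 93.5 Ft,Fr,Fz -4.7 2.9 1.2 z 0.053
```

Emit:
play_rows([
  [[0.1,0.03,0],[0,0,-0.5]],
  [[0.1,0.03,0],[0,0,-0.5]],
])

```text
clock: 22.8
tcp_pos: [0.5798, -0.0102, 0.053]
tcp_rot: [0.0, 0.998, 0.066, -0.001]
contact_force: [-4.3, -1.7, 1.9]
width: -0.0
```

Emit:
play_rows([
  [[0.1,0.02,0],[0,0,-0.5]],
  [[0.1,0.02,0],[0,0,-0.5]],
])

```text
clock: 23.05
tcp_pos: [0.5819, -0.0103, 0.053]
tcp_rot: [0.0, 0.997, 0.074, -0.001]
contact_force: [-4.9, -2.4, 1.5]
width: -0.0001
```

Emit:
play_rows([
  [[0.1,0.02,0],[0,0,-0.5]],
  [[0.1,0.02,0],[0,0,-0.5]],
])

```text
clock: 23.3
tcp_pos: [0.583, -0.0104, 0.053]
tcp_rot: [0.0, 0.997, 0.083, -0.002]
contact_force: [-8.2, -1.9, 4.4]
width: -0.0003
```

Emit:
play_rows([
  [[0.05,0,0],[0,0,0]],
  [[0.03,0,0],[0,0,0]],
  [[0,0,0],[0,0,0]],
])

```text
clock: 23.68
tcp_pos: [0.5834, -0.0104, 0.053]
tcp_rot: [0.0, 0.997, 0.083, -0.002]
contact_force: [-8.0, -2.4, 4.4]
width: 0.0001
```

```bash
python3 -c "
from h import *
lev()"
```

```text
t 23.675 handle est r mm 110.3 inward angle deg 96.8 face tangent deg 96.5 Ft,Fr,Fz -8.3 1.0 4.4 z 0.053
```

Emit:
play_rows([
  [[0.05,0,0],[0,0,0]],
  [[0.05,0,0],[0,0,0]],
  [[0,0,0],[0,0,0]],
])

```text
clock: 24.05
tcp_pos: [0.5839, -0.0104, 0.0529]
tcp_rot: [0.0, 0.997, 0.083, -0.002]
contact_force: [-9.5, -2.5, 5.0]
width: 0.0002
```

Emit:
play_rows([
  [[0.05,0,0],[0,0,0]],
  [[0.04,0,0],[0,0,0]],
  [[0,0,0],[0,0,0]],
])

```text
clock: 24.42
tcp_pos: [0.5844, -0.0104, 0.0529]
tcp_rot: [0.001, 0.997, 0.083, -0.003]
contact_force: [-11.1, -2.4, 7.1]
width: -0.0001
```

```bash
python3 -c "
from h import *
lev()"
```

```text
t 24.425 handle est r mm 110.4 inward angle deg 97.4 face tangent deg 96.5 Ft,Fr,Fz -11.4 0.5 7.1 z 0.0529
```

Emit:
play_rows([
  [[0.03,0,-0.05],[0,0,0]],
  [[0.03,0,-0.05],[0,0,0]],
  [[0,0,0],[0,0,0]],
])

```text
clock: 24.8
tcp_pos: [0.5844, -0.0103, 0.053]
tcp_rot: [0.0, 0.997, 0.083, -0.004]
contact_force: [-10.9, -2.9, 2.6]
width: 0.0
```

```bash
python3 -c "
from h import *
lev()"
```

```text
t 24.8 handle est r mm 110.4 inward angle deg 97.4 face tangent deg 96.5 Ft,Fr,Fz -11.2 1.1 2.6 z 0.053
```

Emit:
play_rows([
  [[0.04,0,-0.02],[0,0,0]],
  [[0.03,0,0],[0,0,0]],
  [[0,0,0],[0,0,0]],
  [[0,0,0],[0,0,0]],
])

```text
clock: 25.3
tcp_pos: [0.5847, -0.0103, 0.053]
tcp_rot: [0.0, 0.997, 0.083, -0.004]
contact_force: [-11.8, -3.6, 3.2]
width: 0.0004
```

```bash
python3 -c "
from h import *
lev()"
```

```text
t 25.3 handle est r mm 110.4 inward angle deg 97.5 face tangent deg 96.5 Ft,Fr,Fz -12.2 1.6 3.2 z 0.053
```

Emit:
play_rows([
  [[0.03,0,-0.03],[0,0,0]],
  [[0.02,0,0],[0,0,0]],
  [[0,0,0],[0,0,0]],
  [[0,0,0],[0,0,0]],
])

```text
clock: 25.8
tcp_pos: [0.5848, -0.0103, 0.0531]
tcp_rot: [0.0, 0.997, 0.083, -0.004]
contact_force: [-11.9, -3.2, 3.2]
width: 0.0002
```

```bash
python3 -c "
from h import *
lev()"
```

```text
t 25.8 handle est r mm 110.4 inward angle deg 97.6 face tangent deg 96.5 Ft,Fr,Fz -12.2 1.2 3.2 z 0.0531
```

Emit:
play_rows([
  [[0.03,0,0],[0,0,0]],
  [[0.03,0,0],[0,0,0]],
  [[0,0,0],[0,0,0]],
  [[0,0,0],[0,0,0]],
])

```text
clock: 26.3
tcp_pos: [0.5852, -0.0102, 0.0531]
tcp_rot: [0.001, 0.997, 0.083, -0.005]
contact_force: [-11.6, -3.5, 3.1]
width: 0.0001
```

```bash
python3 -c "
from h import *
lev()"
```

```text
t 26.3 handle est r mm 110.5 inward angle deg 97.8 face tangent deg 96.5 Ft,Fr,Fz -12.1 1.6 3.1 z 0.0531
```

Emit:
play_rows([
  [[0.03,0,0],[0,0,0]],
  [[0.03,0,0],[0,0,0]],
  [[0,0,0],[0,0,0]],
  [[0,0,0],[0,0,0]],
])

```text
clock: 26.8
tcp_pos: [0.5855, -0.0102, 0.0531]
tcp_rot: [0.001, 0.997, 0.082, -0.005]
contact_force: [-12.8, -3.5, 3.5]
width: -0.0002
```

```bash
python3 -c "
from h import *
lev()"
```

```text
t 26.8 handle est r mm 110.5 inward angle deg 97.9 face tangent deg 96.5 Ft,Fr,Fz -13.2 1.4 3.5 z 0.0531
```

Emit:
play_rows([
  [[-0.2,0,0],[0,0,0]],
  [[-0.3,0,0],[0,0,0]],
  [[-1,0,0],[0,0,0]],
  [[-2,0,0],[0,0,0]],
  [[-2,0,-3],[0,0,0]],
  [[-2,0,-4],[0,0,0]],
  [[-4,0,-4],[0,0,0]],
  [[-4,0,-4],[0,0,0]],
])

```text
clock: 27.8
tcp_pos: [0.4367, -0.0344, 0.2067]
tcp_rot: [-0.0, 0.997, 0.083, 0.002]
contact_force: [1.5, 0.3, 1.1]
width: -0.0003
```

Run:
```python
from h import *
lev()
c=cam('top');np.save('top2.npy',c,allow_pickle=True);im=c['color'][104:236,176:276,::-1]
cv2.imwrite('pics/t5.png',cv2.resize(im,None,fx=4.5,fy=4.5,interpolation=cv2.INTER_CUBIC))
```

```text
t 27.8 handle est r mm 184.3 inward angle deg 43.1 face tangent deg 96.6 Ft,Fr,Fz 1.5 -0.0 1.1 z 0.2067
```

View pics/t5.png

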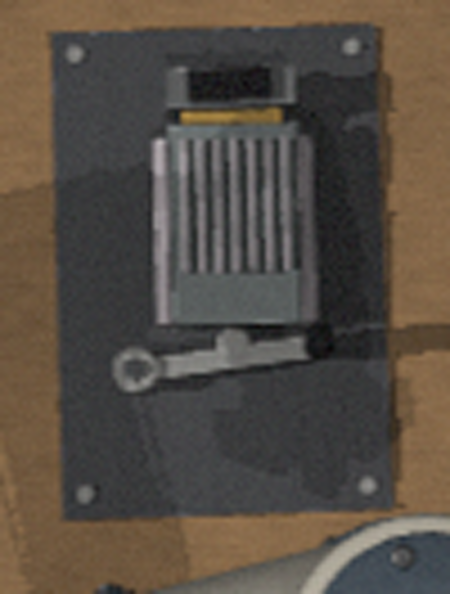

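The lever is across the front: handle at (319,341), nub at (232,345), module front edge at y≈324. I'll check the angle and the gap.

Run:
```python
from h import *
c=np.load('top2.npy',allow_pickle=True).item()
f=lambda a,b:(176+a/4.5-.4,104+b/4.5-.4)
for n,p,z in[('front',(235,324),.046),('rear',(232,123),.046),('pivot',(135,370),.03),('nub',(232,345),.031),('nubtop',(232,332),.031),('handle',(319,341),.074)]:
    X=w2d(onz(c,*f(*p),z))*1000;v=X-[-18,62];print(n,X.round(1),np.hypot(*v).round(1),(np.degrees(np.arctan2(v[1],v[0]))%360-180).round(1))
```

```text
front [6.1 1.8] 64.8 111.8
rear [126.3   0.7] 156.8 157.0
pivot [-18.   62.2] 0.2 -83.9
nub [-4.6  4.1] 59.4 103.0
nubtop [3.2 3.9] 61.8 110.0
handle [ -8.5 -46.7] 109.1 95.0
```

Vision gives a lever angle of about 95°, against about 97.5° under load. That could be camera error or spring-back, so I'll re-touch the handle gently to find where it stands.

Emit:
play_rows([
  [[4,0,4],[0,0,0]],
  [[4,0,4],[0,0,0]],
  [[2,0,4],[0,0,0]],
  [[2,0,3],[0,0,0]],
  [[1.5,0,0],[0,0,0]],
  [[0.5,0,0],[0,0,0]],
  [[0,0,0],[0,0,0]],
])

```text
clock: 28.72
tcp_pos: [0.5757, -0.0111, 0.0555]
tcp_rot: [-0.0, 0.997, 0.083, 0.001]
contact_force: [-0.9, -0.4, 0.0]
width: -0.0001
```

```bash
python3 -c "
from h import *
lev();print(env.observe()['tcp_pos'])"
```

```text
t 28.725 handle est r mm 109.9 inward angle deg 92.8 face tangent deg 96.6 Ft,Fr,Fz -0.9 0.3 0.0 z 0.0555
[ 0.5757323  -0.0110735   0.05549784]
```

Emit:
play_rows([
  [[0.1,0,0],[0,0,0]],
  [[0.1,0,0],[0,0,0]],
  [[0.1,0,0],[0,0,0]],
])

```text
clock: 29.1
tcp_pos: [0.5781, -0.0108, 0.055]
tcp_rot: [-0.0, 0.997, 0.083, 0.0]
contact_force: [0.9, -0.6, 0.3]
width: 0.0
```

Emit:
play_rows([
  [[0.1,0,0],[0,0,0]],
  [[0.1,0,0],[0,0,0]],
])

```text
clock: 29.35
tcp_pos: [0.5801, -0.0105, 0.0548]
tcp_rot: [0.0, 0.997, 0.083, -0.0]
contact_force: [0.1, 0.3, -0.3]
width: -0.0001
```

Emit:
play_rows([
  [[0.1,0,0],[0,0,0]],
])

```text
clock: 29.48
tcp_pos: [0.5812, -0.0103, 0.0547]
tcp_rot: [0.0, 0.997, 0.083, -0.0]
contact_force: [0.8, 0.9, -0.2]
width: 0.0001
```

Emit:
play_rows([
  [[0.1,0,0],[0,0,0]],
])

```text
clock: 29.6
tcp_pos: [0.5821, -0.0102, 0.0548]
tcp_rot: [-0.0, 0.997, 0.083, -0.0]
contact_force: [-0.8, 0.8, -0.1]
width: 0.0
```

Emit:
play_rows([
  [[0.1,0,0],[0,0,0]],
])

```text
clock: 29.72
tcp_pos: [0.5831, -0.01, 0.0548]
tcp_rot: [-0.0, 0.997, 0.083, -0.0]
contact_force: [0.0, 0.2, 0.1]
width: -0.0
```

Emit:
play_rows([
  [[0.05,0,0],[0,0,0]],
  [[0,0,0],[0,0,0]],
])

```text
clock: 29.98
tcp_pos: [0.5835, -0.0099, 0.0548]
tcp_rot: [0.0, 0.997, 0.083, -0.0]
contact_force: [-0.6, 0.1, -0.7]
width: 0.0001
```

Emit:
play_rows([
  [[0.05,0,0],[0,0,0]],
  [[0,0,0],[0,0,0]],
])

```text
clock: 30.22
tcp_pos: [0.5841, -0.0098, 0.0548]
tcp_rot: [-0.0, 0.997, 0.083, 0.0]
contact_force: [-0.3, 0.5, 0.7]
width: 0.0001
```

Emit:
play_rows([
  [[0.05,0,0],[0,0,0]],
  [[0,0,0],[0,0,0]],
])

```text
clock: 30.48
tcp_pos: [0.5842, -0.0098, 0.0547]
tcp_rot: [0.0, 0.997, 0.083, -0.0]
contact_force: [-1.6, -0.4, 1.2]
width: -0.0003
```

Emit:
play_rows([
  [[0.05,0,0],[0,0,0]],
  [[0,0,0],[0,0,0]],
])

```text
clock: 30.72
tcp_pos: [0.5843, -0.0098, 0.0547]
tcp_rot: [0.0, 0.997, 0.083, -0.001]
contact_force: [-4.2, -0.6, 3.8]
width: 0.0
```

The lever stayed put: contact comes at x=0.5842, stiff, against 0.585 under load. I'll press once more to about 12 N to confirm the dead stop.

Emit:
play_rows([
  [[0.05,0,-0.03],[0,0,0]],
  [[0.05,0,-0.03],[0,0,0]],
  [[0,0,0],[0,0,0]],
])

```text
clock: 31.1
tcp_pos: [0.5843, -0.0098, 0.0547]
tcp_rot: [0.0, 0.997, 0.083, -0.002]
contact_force: [-7.2, -0.4, 2.8]
width: 0.0
```

Emit:
play_rows([
  [[0.05,0,-0.03],[0,0,0]],
  [[0,0,0],[0,0,0]],
])

```text
clock: 31.35
tcp_pos: [0.5843, -0.0098, 0.0547]
tcp_rot: [0.0, 0.997, 0.083, -0.002]
contact_force: [-6.9, -0.1, 2.8]
width: 0.0001
```

Emit:
play_rows([
  [[0.03,0,-0.02],[0,0,0]],
  [[0,0,0],[0,0,0]],
])

```text
clock: 31.6
tcp_pos: [0.5843, -0.0098, 0.0548]
tcp_rot: [0.0, 0.997, 0.083, -0.003]
contact_force: [-7.4, -0.3, 2.3]
width: -0.0001
```

Emit:
play_rows([
  [[0.05,0,-0.02],[0,0,0]],
  [[0.05,0,-0.02],[0,0,0]],
  [[0.05,0,0],[0,0,0]],
  [[0,0,0],[0,0,0]],
])

```text
clock: 32.1
tcp_pos: [0.5844, -0.0098, 0.0548]
tcp_rot: [0.0, 0.997, 0.083, -0.004]
contact_force: [-11.5, -0.5, 2.3]
width: 0.0001
```

Emit:
play_rows([
  [[0.05,0,0],[0,0,0]],
  [[0,0,0],[0,0,0]],
])

```text
clock: 32.35
tcp_pos: [0.5847, -0.0098, 0.0548]
tcp_rot: [0.0, 0.997, 0.083, -0.004]
contact_force: [-11.8, -1.1, 3.5]
width: 0.0002
```

Emit:
play_rows([
  [[0.03,0,-0.02],[0,0,0]],
  [[0.03,0,0],[0,0,0]],
  [[0,0,0],[0,0,0]],
])

```text
clock: 32.72
tcp_pos: [0.5849, -0.0098, 0.0548]
tcp_rot: [0.0, 0.997, 0.082, -0.005]
contact_force: [-11.9, -1.0, 3.8]
width: 0.0001
```

```bash
python3 -c "
from h import *
lev();print(env.observe()['tcp_pos'])"
```

```text
t 32.725 handle est r mm 109.9 inward angle deg 97.7 face tangent deg 96.5 Ft,Fr,Fz -11.9 -1.0 3.8 z 0.0548
[ 0.58489586 -0.0097574   0.05478849]
```

Emit:
play_rows([
  [[0.04,0,0],[0,0,0]],
  [[0.04,0,0],[0,0,0]],
  [[0,0,0],[0,0,0]],
])

```text
clock: 33.1
tcp_pos: [0.5853, -0.0097, 0.0548]
tcp_rot: [0.0, 0.997, 0.082, -0.005]
contact_force: [-13.2, -1.6, 4.9]
width: 0.0002
```

Emit:
play_rows([
  [[0.03,0,-0.03],[0,0,0]],
  [[0,0,0],[0,0,0]],
])

```text
clock: 33.35
tcp_pos: [0.5853, -0.0097, 0.0548]
tcp_rot: [0.0, 0.997, 0.082, -0.006]
contact_force: [-13.0, -1.6, 2.9]
width: 0.0002
```

Emit:
play_rows([
  [[0.03,0,-0.02],[0,0,0]],
  [[0.03,0,0],[0,0,0]],
  [[0,0,0],[0,0,0]],
])

```text
clock: 33.72
tcp_pos: [0.5856, -0.0097, 0.0548]
tcp_rot: [0.0, 0.997, 0.082, -0.006]
contact_force: [-14.2, -1.5, 3.4]
width: -0.0002
```

Emit:
play_rows([
  [[0,0,0],[0,0,0]],
])

```text
clock: 33.85
tcp_pos: [0.5856, -0.0097, 0.0548]
tcp_rot: [0.0, 0.997, 0.082, -0.006]
contact_force: [-13.8, -2.1, 3.3]
width: -0.0002
```

Force is at 14 N, and handle travel since first touch (3.4 mm) amounts to nearly the pad's full 2 mm at the nub. That's home, so I'll release and retreat.

Emit:
play_rows([
  [[-0.3,0,0],[0,0,0]],
  [[-0.3,0,0],[0,0,0]],
  [[-1,0,0],[0,0,0]],
  [[-2,0,0],[0,0,0]],
  [[-2,0,-3],[0,0,0]],
  [[-2,0,-4],[0,0,0]],
  [[-4,0,-4],[0,0,0]],
  [[-4,0,-4],[0,0,0]],
])

```text
clock: 34.85
tcp_pos: [0.4366, -0.0346, 0.2089]
tcp_rot: [-0.0, 0.997, 0.083, 0.002]
contact_force: [0.2, 0.6, 1.5]
width: 0.0002
```

Emit:
play_rows([
  [[0,0,0],[0,0,0]],
  [[0,0,0],[0,0,0]],
  [[0,0,0],[0,0,0]],
  [[0,0,0],[0,0,0]],
  [[0,0,0],[0,0,0]],
  [[0,0,0],[0,0,0]],
])

```text
clock: 35.6
tcp_pos: [0.4373, -0.0345, 0.2067]
tcp_rot: [0.0, 0.997, 0.083, -0.0]
contact_force: [0.3, 0.8, 0.5]
width: -0.0002
```

Run:
```python
from h import *
lev()
c=cam('top');np.save('top3.npy',c,allow_pickle=True);a=np.load('top2.npy',allow_pickle=True).item()
d=np.abs(c['color'].astype(int)-a['color']).max(2)[104:236,176:276];print('diff in dock',d.max(),(d>40).sum())
c2=cam('side');save(c2,'s6.png');im=c2['color'][120:220,210:350,::-1]
cv2.imwrite('pics/s7.png',cv2.resize(im,None,fx=5,fy=5,interpolation=cv2.INTER_CUBIC))
```

```text
t 35.6 handle est r mm 183.9 inward angle deg 43.2 face tangent deg 96.5 Ft,Fr,Fz 0.4 -0.8 0.5 z 0.2067
diff in dock 117 138
```

View pics/s7.png

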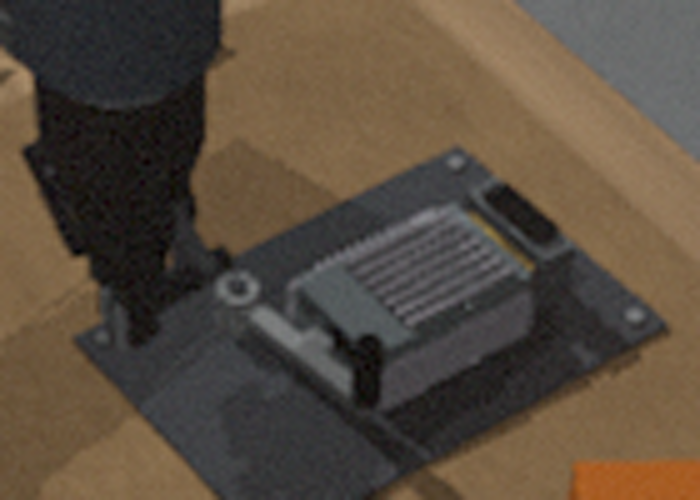

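The lever lies across the module's front, with the nub against the face near (320,335) and the handle at (367,365). The arm is clear, so I'm handing in.

```bash
python3 -c "
from rig import hand_in
print(hand_in())"
```

```text
the job is handed in; nothing more can be done
None
```

The module is seated against the contact pad and the gate lever is closed across its front. I handed the job in at about 36 s with the arm clear of everything.

- **Seating:** I slid the module in with about 2 N. The pad showed up as a rise to about 6 N, with the module's front roughly 6–7 mm beyond the gate line.
- **Closing:** I then swung the lever by its handle with about 5 N to about 97° (90° is straight across). I pressed it to 12–13 N, let go, and pressed again to 12–14 N. The largest reading was 14.2 N, or 14.7 N with the sideways and vertical parts included.
- **Does it hold:** After the first release I felt for the handle again. It stood within about 1 mm of its pressed position and did not move until the push reached about 11 N. After the second release I checked only by camera.
- **Dead stop not clearly felt:** I never felt the steep rise that marks it; force was still climbing about 2 N per mm when I stopped. By handle travel, about 1.85 mm of the pad's 2 mm was used up.
- **Camera check disagreed slightly:** After the first release the top picture put the lever at about 95°, against 97.5° by the arm. I put that down to picture resolution, since the touch test agreed with the arm.
- **Last pictures:** In the final side view the nub looks to be against the module's front. A comparison of the dock area before and after the second press showed 138 changed pixels, which I did not trace. I did not measure the bystanders again, but nothing was moved near them.

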